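Unlatch the hung paddle board and rack it

ROBOT

A 6-joint arm with a two-finger parallel gripper is mounted at the origin on the work surface. World frame = base frame: x ahead of the robot, y to its left, z up, the work surface at z = 0. Lengths are in m, angles in degrees, forces in N, time in s.
With the tool pointing down it reaches from about 0.375 to 0.9 m from the base axis. Payload 3.1 kg.
Tool frame: the origin (TCP) lies between the finger pads; the fingertips stand 11 mm ahead of it and the grasp point (between the pads) lies 8 mm behind it; z points along the fingers, y is the direction in which the jaws open and shut (so a half turn about z gives the same grasp; the last joint's range is limited). The gripper opens to 87 mm and grips with 3 to 60 N. Pads are 19 mm wide; open, the fingers measure 117 mm over their backs; the gripper's body (75 mm by 190 mm) begins 51 mm behind the grasp point.
Start: joints at [-75.831, 30.224, 82.088, -0, 67.689, -10.227], TCP at [0.258, -0.569, 0.234] pointing down, gripper open.
Joint ranges: [-176.69, 176.69], [-43.24, 126.21], [12.49, 139.97], [-82, 262], [0, 151.66], [-163.58, 163.58]. Speed limits (degrees/s): [159.86, 159.86, 180, 180, 180, 180].

INTERFACE

Orientations are given as a 3x3 rotation matrix whose columns are the frame's x, y, z axes.
In Python, from cell import arm gives the robot as it stands.
- The arm moves only by the tool drive_tool, never from a script. Its argument "targets" is a list of rows, each a list of 5 numbers: the opening, from 0 (shut) to 1 (fully open), then the shift along the tool's x, y, z in mm, then the turn about the tool's z in rad. In form: [[grip, tx, ty, tz, yaw], ...]. A call has 1 to 10 rows; each row is the pose to reach, as a shift and turn from the pose commanded when the call began, along the tool's axes at that moment; what a row does not reach only later rows make up. A row lasts 1/12 s, in which the tool goes at most 41.7 mm and 7.16 degrees, less where a joint would pass 70% of its speed; a pose out of reach is approached as far as the arm can. A call with a gripper value outside its range is refused whole. The fingers move at their own pace and stop on an object; "force" is the grip in N (left out, the last holds). Time passes only in rows, so rows that repeat a pose let the fingers close. It gives the time, the measured TCP pose, the force and the opening at its end, in the units of the state.
- arm.state(): the state, without advancing time (a new reading comes with each control period).
- arm.read_camera(name): name is "scene" or "side" or "wrist"; returns (picture, depth): 384x512x3 uint8, red, green, blue; 384x512 float32, m along the optical axis (not along the pixel's ray), 0 where there is no reading.
- arm.camera_info(name): a dict with "fx", "fy", "cx", "cy" (pixels), "dist" ([k1, k2, p1, p2, k3] as OpenCV has them; the pictures are not rectified), "extrinsics" (4x4, takes a point from world to camera coordinates). Camera axes: x right, y down, z forward; pixel columns grow to the right and rows downward; lengths in m; the calibration is good to about 2 mm. A picture is of the moment at which its call begins: read the wrist's pose just before it. camera_info takes no time and is no camera call; for the wrist camera it gives the pose at the moment of the call.
- arm.hand_in(): hands the job in, once; it reports no verdict.
The state is a dict: "clock": time; "joint_pos": joint angles; "joint_vel": joint speeds; "joint_torque": joint torques, N m; "tcp_pos": TCP position; "eef_rot": TCP orientation; "force": force on the tool from outside, world axes, zero at the start; "wrist_torque": the same for the moment, N m; "finger_gap": opening from 0.0 (shut) to 1.0 (fully open).
Only numpy, scipy, OpenCV 4.12 (cv2) and the standard library are available. Lean on these libraries where they do the work, as an engineer would, in place of code of your own. Each camera call takes 0.05 s, during which the arm holds its last target. There are 200 camera calls.

TASK

Press the sprung keeper of the hook stand down until it clicks over and stays open by itself, without leaning hard on it, while the small paddle board still hangs there. Then lift the paddle board off the hook without forcing it against hook or keeper, and lower it gently, handle up, into the empty slot of the wooden rack until it stands fully home; do not drop it or jam it in, and let go. Leave the other boards and everything else on the shelf where they are.

Things in the scene. Friction and masses are not known exactly. Their poses are not given: they have to be found in the camera images.
- hook_stand: Fixed steel stand. Origin: underside of its base, below the middle of its horizontal hook arm; the arm points along its -x (roughly to the robot). Base x -50 to +90 mm, 110 wide, 12 high. Post 18 x 22 mm at x +52, up to z 217. Arm: round bar 8 mm thick, axis y = 0, z = 205, from the post to x = -35. More than 18 N of finger force on stand or keeper is too hard.
- hook_end (a point): Nominal free end of the arm's axis (stand x -35, y 0, z 205 mm), axes as the stand's. The keeper's round hub (12 mm thick, 14 wide) sits here as a raised end, but its height differs from stand to stand and is not measured: its centre is up to 8 mm above or below this point, so find the keeper by touch. A 28 mm high plate just behind it ends the arm.
- keeper (a joint): Angle (rad) of the sprung steel tongue hinged in the hub: 50 mm long, 14 wide, 4 thick, a free roller 10 mm thick at its end. 0 = shut: leans 35 deg off vertical to the stand's -x, roller 29 mm out from and 41 mm above the hub, blocking the board. Grows as the roller is pressed down and out; 1.0 = open, just below level, at a rigid stop. Springs back if let go before about 0.93; past it, stays open by itself.
- keeper_press (a point): Where to press: a line straight down through this point (30 mm out from the arm's end; this point is 265 mm above the shelf, above the shut keeper), with shut fingers, onto the roller, then the tongue. It resists with about 10 N at first, falling to 2 to 5 N, until just before level, then the resistance vanishes (click). Only some 3 mm of further pressing lie between the click and hard contact with the stopped keeper.
- paddle_board: Dark wooden paddle board, loose, about 0.2 kg, 12 mm thick (x), 190 tall (z). Origin: middle of its lower edge. Blade 110 mm wide (y), z 0 to 110; handle 38 mm wide, z 110 to 190, with an upright hole 24 mm wide, 40 high, z 130 to 170. It hangs on the arm by the hole's top edge, lower edge 39 mm above the shelf.
- handle_grip (a point): On the paddle board, z = 163 mm: where to grip the handle from above across its 38 mm width (board's y), a finger on either side of the arm. To unhook with the keeper open: raise it about 16 mm (12 to 20; the hole then clears hub and open keeper), draw it 110 mm or more along the stand's -x over the keeper, then up.
- rack: Fixed wooden rack, 160 x 160 mm, origin at its underside's centre. Four parallel slots run along its y, at x = -51, -17, +17, +51 mm; floor of the slots at z = 14 mm, dividers 150 mm long (y) up to z = 54 mm. Slots are 17 mm wide, 23 mm in their topmost 10 mm. Three hold boards, one is empty.
- free_slot: Thin strip (12 x 140 mm, no height to feel) on the floor of the rack's empty slot; origin at the slot's floor in its centre, z = 14 mm above the shelf; its y runs along the slot.
- rack_board_a: Plain board 13 x 150 x 105 mm high, loose, upright in a slot of the rack; origin mid lower edge. Leave alone.
- rack_board_b: Plain board 13 x 140 x 95 mm high, loose, upright in a slot of the rack; origin mid lower edge. Leave alone.
- rack_board_c: Plain board 13 x 150 x 100 mm high, loose, upright in a slot of the rack; origin mid lower edge. Leave alone.
- bowls: Stack of stainless steel bowls, 124 mm across, 69 mm high, origin under its centre. Leave alone.
- silicone_lid: Hard silicone lid with a knob, 96 mm across, 25 mm high, origin under its centre. Leave alone.
- sugar_pot: Ceramic sugar pot with its cover closed, 80 mm across, 95 mm high, origin under its centre. Leave alone.
- clip: Orange plastic clip, 70 mm long, about 12 mm high, origin under its centre. Leave alone.
There are look-alikes about, which are no part of the job. What is shaped like the paddle_board but yellow is not meant.

How it is judged (in metres and radians):
On the way, in this order (a step that is already met when the one before it is completed fails the run):
1. the keeper has clicked open and stays open untouched (over 0.95 rad) while the paddle board still hangs within 20 mm of where it was (value of joint keeper above 0.95 rad and distance of paddle_board from where it was at the start of the episode below 0.02 m and contact force between the fingers and hook_stand below 0.1 N), for 0.2 s.
2. the paddle board is off the hook, at least 100 mm (horizontally) from the stand's centre, held by the fingers (horizontal distance between paddle_board and hook_stand above 0.1 m and contact force between paddle_board and the fingers above 0.5 N), for 0.1 s.
At the end, for the whole second after the job is handed in: The paddle board stands at rest, handle up, in the rack's empty slot: the middle of its lower edge within 4 mm of the slot's floor, 8 mm across and 25 mm along the slot from the slot's centre, within 0.2 rad of upright and of the slot's direction (x of paddle_board in the frame of free_slot between -0.008 and 0.008 m and y of paddle_board in the frame of free_slot between -0.025 and 0.025 m and z of paddle_board in the frame of free_slot between -0.004 and 0.004 m and angle between the x axis of paddle_board and the x axis of rack, either way round below 0.2 rad and angle between paddle_board's own z axis and vertical below 0.2 rad and linear speed of paddle_board below 0.02 m/s); the robot touches nothing.
It fails at once if the fingers press on the stand or its keeper with more than 18 N (contact force between the fingers and hook_stand above 18 N).
It fails at once if the paddle board is forced against the hook stand or keeper with more than 12 N (contact force between paddle_board and hook_stand above 12 N).
It fails at once if the paddle board is pressed into the rack with more than 30 N (contact force between paddle_board and rack above 30 N).
It fails at once if the paddle board is let go over the rack more than 15 mm above the slot's floor (horizontal distance between paddle_board and rack below 0.12 m and z of paddle_board in the frame of rack above 0.029 m and contact force between paddle_board and the fingers below 0.02 N).
It fails at once if one of the boards in the rack or another thing on the shelf is moved by more than 25 mm (distance of any of rack_board_a, rack_board_b, rack_board_c, bowls, silicone_lid, sugar_pot, clip from where it was at the start of the episode above 0.025 m).
It also fails if it takes over 70 s, if anything falls off the work surface, if the arm or the gripper's body presses on something with over 40 N, if the wrist force passes 120 N, or if a joint passes its speed limit or range.

## Working session

There is one attempt and no reset: what is moved stays moved. The work goes in short steps, Python scripts to look and compute and a tool call to move; the robot and the scene stay as the last step left them, time stands still between calls to the robot, and variables do not carry over. Pictures are saved under pics/ and viewed, about 8 in all and at most 12, crops included, and the job is handed in when it is done.

Besides the shell and the picture viewer there is one more tool, called after ">>>" as a command line: name --pt "numbers of a row" for each row, then --argument value for the rest. drive_tool: Moves the arm, as the interface text tells. Its arguments: {"type":"object","properties":{"targets":{"type":"array"},"force":{"type":"number"}},"required":["targets"]}

```bash
ls; mkdir -p pics; cat > h.py <<'E'
import numpy as np, cv2
from cell import arm
def grab(n):
    i=arm.camera_info(n); p,d=arm.read_camera(n); return p,d,i
def cloud(d,i):
    h,w=d.shape; u,v=np.meshgrid(np.arange(w),np.arange(h))
    K=np.array([[i['fx'],0,i['cx']],[0,i['fy'],i['cy']],[0,0,1.]])
    n=cv2.undistortPoints(np.stack([u,v],-1).reshape(-1,1,2).astype(np.float64),K,np.array(i['dist'],float)).reshape(h,w,2)
    P=np.dstack([n*d[...,None],d]); T=np.linalg.inv(np.array(i['extrinsics']))
    W=P@T[:3,:3].T+T[:3,3]; W[d==0]=np.nan; return W
E
python3 - <<'E'
from h import *
for n in ['scene','side']:
    p,d,i=grab(n); np.savez(n+'.npz',p=p,d=d,W=cloud(d,i)); cv2.imwrite(f'pics/{n}.png',cv2.resize(p[...,::-1],(800,600)))
    print(n,np.linalg.inv(np.array(i['extrinsics'])).round(3))
s=arm.state(); print(s['clock'],s['tcp_pos'],np.array(s['eef_rot']).round(3),s['force'])
E
```

```text
pics
scene [[-0.813  0.386 -0.436  1.008]
 [ 0.582  0.512 -0.632  0.586]
 [-0.021 -0.767 -0.641  0.808]
 [ 0.     0.     0.     1.   ]]
side [[-0.936 -0.253  0.246  0.388]
 [-0.353  0.677 -0.646  0.47 ]
 [-0.003 -0.691 -0.723  0.678]
 [ 0.     0.     0.     1.   ]]
0.1 [ 0.25801589 -0.56856444  0.23270001] [[ 0.911  0.413 -0.   ]
 [ 0.413 -0.911  0.002]
 [ 0.    -0.002 -1.   ]] [-0.25744591  0.34029782  0.22862089]
```

View pics/scene.png

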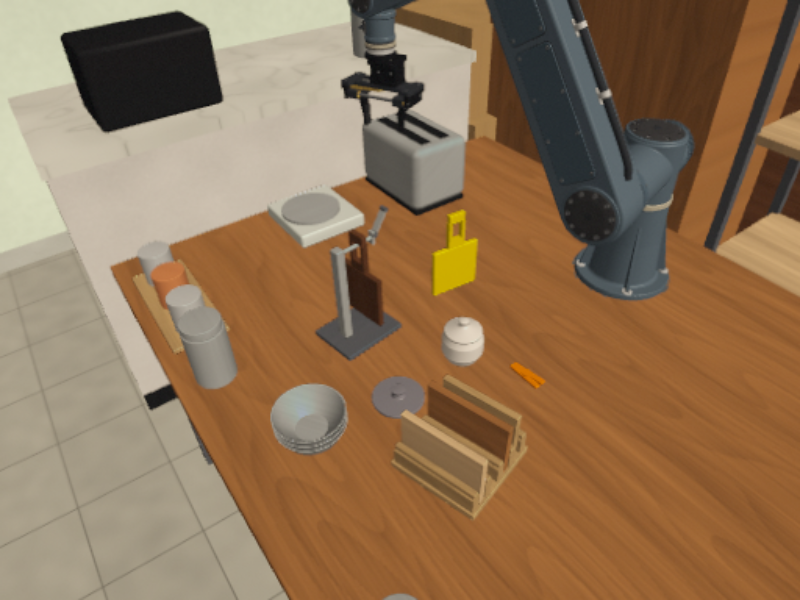

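View pics/side.png

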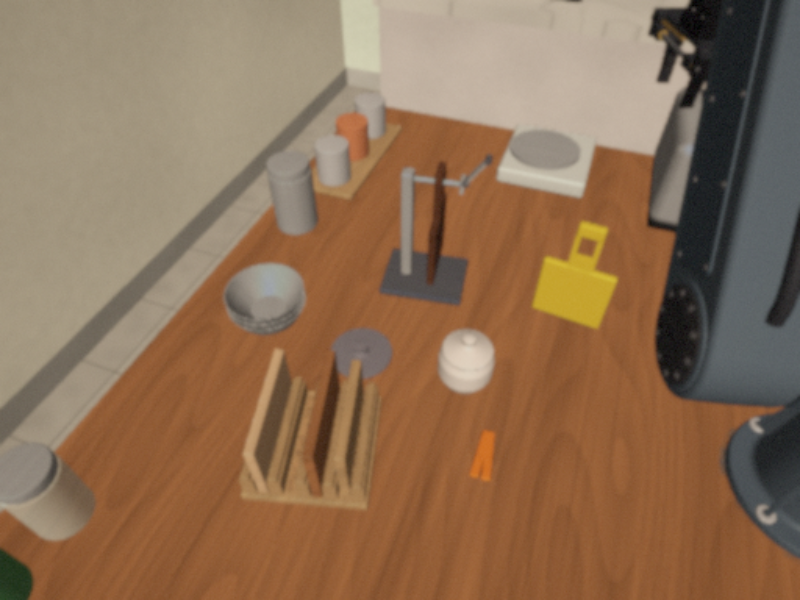

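The pictures show the dark paddle on the hook stand at scene (365,280) and side (437,225). The yellow look-alike is at scene (455,255) and side (580,280) and isn't meant. The rack is at scene (460,450) and side (315,430). Next I build top-down height maps from the clouds.

```bash
python3 - <<'E'
from h import *
W=[];C=[]
for n in ['scene','side']:
    z=np.load(n+'.npz'); W.append(z['W'].reshape(-1,3)); C.append(z['p'].reshape(-1,3))
def px(n,x,y):
    z=np.load(n+'.npz')['W']; u,v=int(x*.64),int(y*.64); return np.nanmedian(z[v-1:v+2,u-1:u+2].reshape(-1,3),0).round(3)
for n,l in [('scene',dict(rack=(460,450),stand=(345,250),base=(352,345),roller=(382,212),yellow=(455,265),pot=(462,330))),('side',dict(rack=(310,440),standtop=(408,172),hub=(463,184),roller=(489,160),paddle=(437,180),base=(430,290)))]:
    for k,v in l.items(): print(n,k,px(n,*v))
np.savez('all.npz',W=np.vstack(W),C=np.vstack(C),s=np.repeat([0,1],[len(W[0]),len(W[1])]))
W=np.vstack(W); C=np.vstack(C)
# top-down map: 1mm/px in x .3-.9? print stand base points
m=(W[:,2]>.006)&(W[:,2]<.016)
# maps height-coded, world x up, y left
def hm(x0,x1,y0,y1,f,r=1000):
    out=[]
    for k in (0,1):
        n=len(W)//2; w=W[k*n:(k+1)*n]; s=(w[:,0]>x0)&(w[:,0]<x1)&(w[:,1]>y0)&(w[:,1]<y1)&(w[:,2]>.005)
        w=w[s]; w=w[np.argsort(w[:,2])]
        h=np.zeros((int((x1-x0)*r),int((y1-y0)*r)),np.float32)
        i=((x1-w[:,0])*r).astype(int).clip(0,h.shape[0]-1); j=((y1-w[:,1])*r).astype(int).clip(0,h.shape[1]-1); h[i,j]=w[:,2]
        h=cv2.dilate(h,np.ones((2,2)))
        out.append(cv2.applyColorMap((h/.27*255).clip(0,255).astype(np.uint8),cv2.COLORMAP_TURBO))
    cv2.imwrite(f,cv2.resize(np.hstack(out),None,fx=1,fy=1))
hm(.25,.85,-.4,.0+.3,'pics/map.png',560)
E
```

```text
scene rack [0.665 0.218 0.114]
scene stand [ 0.602 -0.184  0.209]
scene base [ 0.624 -0.152  0.014]
scene roller [ 0.508 -0.202  0.248]
scene yellow [ 0.343 -0.179  0.065]
scene pot [ 0.475 -0.003  0.079]
side rack [0.59  0.219 0.12 ]
side standtop [ 0.618 -0.18   0.217]
side hub [ 0.536 -0.19   0.211]
side roller [ 0.505 -0.195  0.255]
side paddle [ 0.572 -0.173  0.219]
side base [ 0.567 -0.154  0.013]
```

View pics/map.png

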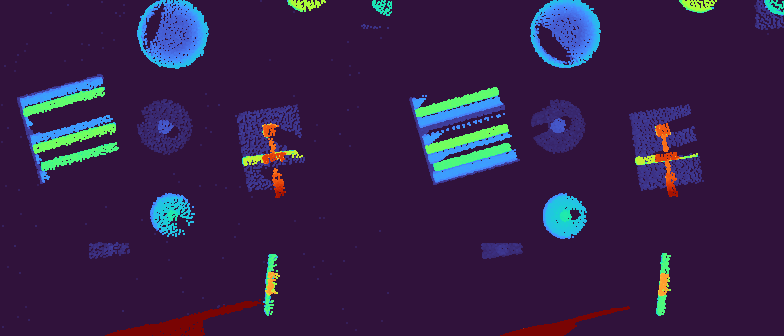

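The map shows four slots, tilted about 13°. Boards fill the far slot and the two near ones, so the second slot from the far end is empty. Next I fit the stand and rack poses.

```bash
python3 - <<'E'
from h import *
z=np.load('all.npz'); W=z['W']; S=z['s']
def sel(c,r,z0,z1,src=None):
    m=(np.hypot(W[:,0]-c[0],W[:,1]-c[1])<r)&(W[:,2]>z0)&(W[:,2]<z1)
    if src is not None: m&=S==src
    return W[m]
def pca(p):
    c=np.median(p[:,:2],0); _,_,V=np.linalg.svd(p[:,:2]-p[:,:2].mean(0)); return c,V[0],np.degrees(np.arctan2(V[0,1],V[0,0]))%180
for src in (0,1):
    b=sel((.59,-.18),.12,.008,.017,src); print('base',cv2.minAreaRect((b[:,:2]*1000).astype(np.float32)),np.median(b[:,2]))
    a=sel((.575,-.185),.06,.195,.213,src); 
    p=sel((.61,-.18),.03,.212,.225,src); print('post top',p[:,:2].min(0),p[:,:2].max(0),np.median(p,0),len(p))
    t=sel((.5,-.2),.06,.225,.28,src); t=t[t[:,0]<.545]; print('tongue',pca(t)[0],pca(t)[2],t[:,2].max(),t[t[:,2]>.245].mean(0),len(t))
    q=sel((.56,-.18),.08,.06,.150,src); q=q[q[:,0]<.59];print('blade',pca(q),q.min(0),q.max(0))
    # upper handle
    q=sel((.56,-.18),.045,.219,.235,src); q=q[q[:,0]>.545];q=q[q[:,0]<.59]; print('handle',np.median(q,0),len(q),q[:,1].min(),q[:,1].max())
    # rack
    r=sel((.63,.2),.13,.006,.13,src); r=r[r[:,1]>.09]; print('rack',cv2.minAreaRect((r[:,:2]*1000).astype(np.float32)))
    t=sel((.63,.2),.13,.09,.13,src); t=t[t[:,1]>.09]; 
    from scipy.cluster.vq import kmeans2
    _,_,V=np.linalg.svd(t[:,:2]-t[:,:2].mean(0),full_matrices=False)
    th=np.deg2rad(-np.arange(0,30,.5)); best=None
    sc=[]
    for a in np.arange(-30,31,.5):
        n=np.array([np.cos(np.radians(a)),np.sin(np.radians(a))]); h,_=np.histogram(t[:,:2]@n,bins=np.arange(-1,1.5,.002)); sc.append((h**2).sum())
    a=np.arange(-30,31,.5)[np.argmax(sc)]; n=np.array([np.cos(np.radians(a)),np.sin(np.radians(a))]); m=np.array([-n[1],n[0]])
    h,e=np.histogram(t[:,:2]@n,bins=np.arange(.4,1.,.004)); print('ang',a,[(round(x,3),k) for x,k in zip(e,h) if k>5])
    d=sel((.63,.2),.13,.045,.06,src); d=d[d[:,1]>.09]
    h,e=np.histogram(d[:,:2]@n,bins=np.arange(.4,1.,.004)); print('div',[(round(x,3),k) for x,k in zip(e,h) if k>5]); print((d[:,:2]@m).min(),(d[:,:2]@m).max(),(t[:,:2]@m).min(),(t[:,:2]@m).max())
E
```

```text
base ((585.9979858398438, -185.90704345703125), (141.5470733642578, 111.43054962158203), 8.82421875) 0.012894857879629074
post top [ 0.60721221 -0.19476828] [ 0.62673374 -0.17198391] [ 0.61911902 -0.17898013  0.21714167] 39
tongue [ 0.51081249 -0.19739058] 179.42691643289646 0.2582660909985126 [ 0.50564316 -0.19865187  0.25242438] 65
blade (array([ 0.57186919, -0.17186337]), array([-0.17405858,  0.9847353 ]), np.float64(100.02387801587466)) [ 0.5555634  -0.23750989  0.0601197 ] [ 0.58198459 -0.13303155  0.14999774]
handle [ 0.57169658 -0.18486482  0.22798458] 63 -0.20840818023323104 -0.1683584718487574
rack ((620.99755859375, 173.80270385742188), (158.60842895507812, 157.60025024414062), 15.832541465759277)
ang 15.5 [(np.float64(0.584), np.int64(31)), (np.float64(0.588), np.int64(76)), (np.float64(0.592), np.int64(71)), (np.float64(0.596), np.int64(295)), (np.float64(0.6), np.int64(10)), (np.float64(0.616), np.int64(9)), (np.float64(0.62), np.int64(72)), (np.float64(0.624), np.int64(92)), (np.float64(0.628), np.int64(258)), (np.float64(0.632), np.int64(268)), (np.float64(0.684), np.i
[... 2517 characters left out ...]
at64(0.612), np.int64(77)), (np.float64(0.616), np.int64(74)), (np.float64(0.62), np.int64(43)), (np.float64(0.624), np.int64(8)), (np.float64(0.636), np.int64(24)), (np.float64(0.64), np.int64(29)), (np.float64(0.644), np.int64(30)), (np.float64(0.648), np.int64(19)), (np.float64(0.668), np.int64(94)), (np.float64(0.672), np.int64(159)), (np.float64(0.676), np.int64(136)), (np.float64(0.68), np.int64(64)), (np.float64(0.684), np.int64(107)), (np.float64(0.688), np.int64(61)), (np.float64(0.692), np.int64(7)), (np.float64(0.704), np.int64(18)), (np.float64(0.708), np.int64(21)), (np.float64(0.712), np.int64(17))]
-0.06398623830420455 0.0866697191966482 -0.0648501133290801 0.08642676706333594
```

```bash
cat >> h.py <<'E'
def to(x,y,z,ang):
    "tool shift (mm) and yaw for TCP goal with tool x at world angle ang (deg), from commanded~measured pose"
    s=arm.state(); R=np.array(s['eef_rot']); d=R.T@(np.array([x,y,z])-s['tcp_pos'])*1000
    a=np.degrees(np.arctan2(R[1,0],R[0,0])); print('shift',d.round(1),'yaw',round(-np.radians(ang-a),3),'cur ang',a.round(2),'t',s['clock'],'F',np.round(s['force'],2),'tcp',np.round(s['tcp_pos'],4))
E
python3 -c "
from h import *
to(.5026,-.1996,.36,8.5)"
```

```text
shift [ 375.2 -235.2 -126.7] yaw 0.277 cur ang 24.4 t 0.1 F [-0.26  0.34  0.23] tcp [ 0.258  -0.5686  0.2327]
```

>>> drive_tool --pt "0 0 0 -40 0" --pt "0 20 -12 -80 0.03" --pt "0 375 -235 -127 0.277" --pt "0 375 -235 -127 0.277" --pt "0 375 -235 -127 0.277" --pt "0 375 -235 -127 0.277" --pt "0 375 -235 -127 0.277" --pt "0 375 -235 -127 0.277" --pt "0 375 -235 -127 0.277" --pt "0 375 -235 -127 0.277"

```text
clock: 0.93
tcp_pos: [0.4531, -0.2738, 0.3495]
eef_rot: [[0.989, 0.148, -0.001], [0.148, -0.989, 0.001], [-0.0, -0.001, -1.0]]
force: [1.0, -0.5, -0.9]
finger_gap: 0.327
```

```bash
python3 -c "
from h import *
to(.5026,-.1996,.36,8.5)"
```

```text
shift [ 59.9 -66.  -10.5] yaw 0.0 cur ang 8.51 t 0.9333 F [ 1.01 -0.49 -0.9 ] tcp [ 0.4531 -0.2738  0.3495]
```

>>> drive_tool --pt "0 60 -66 -10 0" --pt "0 60 -66 -10 0" --pt "0 60 -66 -10 0" --pt "0 60 -66 -10 0"

```text
clock: 1.27
tcp_pos: [0.5032, -0.1993, 0.3596]
eef_rot: [[0.988, 0.153, 0.0], [0.153, -0.988, 0.0], [0.0, -0.0, -1.0]]
force: [-1.5, -0.8, -1.0]
finger_gap: 0.041
```

```bash
python3 - <<'E'
from h import *
to(.5026,-.1996,.29,8.5)
p,d,i=grab('wrist'); W=cloud(d,i); np.savez('w1.npz',p=p,d=d,W=W); cv2.imwrite('pics/w1.png',cv2.resize(p[...,::-1],(800,600)))
print(np.linalg.inv(np.array(i['extrinsics'])).round(3))
E
```

```text
shift [-0.6  0.3 69.6] yaw 0.005 cur ang 8.81 t 1.2667 F [-1.45 -0.76 -1.01] tcp [ 0.5032 -0.1993  0.3596]
[[ 0.153 -0.944 -0.293  0.584]
 [-0.988 -0.146 -0.046 -0.186]
 [ 0.001  0.297 -0.955  0.511]
 [ 0.     0.     0.     1.   ]]
```

View pics/w1.png

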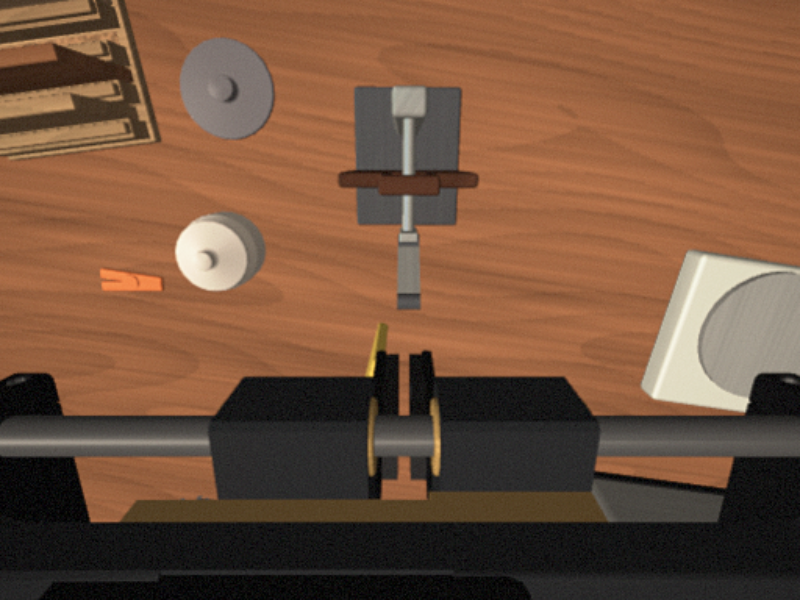

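The wrist view shows the arm and tongue in line with the tool: post (408,100), hub (408,238), roller (408,300), dark handle (408,183). The gripper centre is also at column ~405. I measure these points from the wrist cloud.

```bash
python3 - <<'E'
from h import *
W=np.load('w1.npz')['W']
def r(n,u0,u1,v0,v1,z0=.0,z1=.3):
    a=W[int(v0*.64):int(v1*.64)+1,int(u0*.64):int(u1*.64)+1].reshape(-1,3); a=a[(a[:,2]>z0)&(a[:,2]<z1)]; print(n,np.median(a,0).round(4),a.min(0).round(3),a.max(0).round(3),len(a))
r('post',396,422,90,112,.2); r('bar',405,412,130,165,.195); r('bar2',405,412,200,225,.195)
r('hub',401,415,234,240,.19); r('tongue',401,415,250,290,.2); r('roller',399,418,294,306,.2)
r('handle',380,436,172,192,.215); 
for v in range(228,312,4): 
    a=W[int(v*.64),int(402*.64):int(414*.64)]; print(v,np.nanmedian(a,0).round(4))
a=W[100:130,215:310].reshape(-1,3); a=a[(a[:,2]>.13)&(a[:,2]<.16)]; print('blade top',np.median(a,0),a.min(0),a.max(0)); q=a[:,:2]-a[:,:2].mean(0); v=np.linalg.svd(q,full_matrices=0)[2][0]; print(np.degrees(np.arctan2(v[1],v[0])))
E
```

```text
post [ 0.6184 -0.1844  0.2175] [ 0.611 -0.193  0.215] [ 0.626 -0.176  0.22 ] 267
bar [ 0.5923 -0.1882  0.2092] [ 0.582 -0.192  0.207] [ 0.603 -0.185  0.211] 115
bar2 [ 0.5517 -0.1946  0.2091] [ 0.543 -0.198  0.207] [ 0.56  -0.191  0.211] 85
hub [ 0.5376 -0.1962  0.2196] [ 0.535 -0.201  0.218] [ 0.54  -0.191  0.221] 50
tongue [ 0.5189 -0.1991  0.2339] [ 0.509 -0.205  0.219] [ 0.529 -0.193  0.248] 258
roller [ 0.5064 -0.2012  0.2563] [ 0.502 -0.207  0.252] [ 0.51  -0.195  0.259] 104
handle [ 0.5713 -0.1915  0.2293] [ 0.564 -0.209  0.219] [ 0.578 -0.174  0.232] 403
228 [ 0.5422 -0.1958  0.2086]
232 [ 0.5395 -0.1954  0.2127]
236 [ 0.5376 -0.1957  0.2196]
240 [ 0.5356 -0.196   0.2201]
244 [ 0.5321 -0.1966  0.2168]
248 [ 0.5299 -0.1964  0.2165]
252 [ 0.5275 -0.1973  0.2202]
256 [ 0.526  -0.1975  0.2227]
260 [ 0.5237 -0.1978  0.2265]
264 [ 0.5221 -0.198   0.2288]
268 [ 0.5199 -0.1984  0.2322]
272 [ 0.5176 -0.1987  0.2355]
276 [ 0.5163 -0.1994  0.2377]
280 [ 0.514  -0.1993  0.2401]
284 [ 0.5124 -0.1994  0.2426]
288 [ 0.5102 -0.1998  0.245 ]
292 [ 0.5091 -0.1999  0.2479]
296 [ 0.5079 -0.2001  0.2542]
300 [ 0.5059 -0.2004  0.2567]
304 [ 0.5039 -0.2007  0.2573]
308 [ 0.5007 -0.2012  0.2557]
blade top [ 0.57013427 -0.16935047  0.14904807] [ 0.55633903 -0.24688378  0.13023062] [ 0.58268495 -0.13861949  0.15143223]
-81.56887850735804
```

The roller top is at z ≈ 0.2575, so the hub is at about 0.2115 (+6.5 mm). I expect contact at TCP ≈ 0.2685, the click near 0.2255 and hard contact near 0.223. I go down in stages.

>>> drive_tool --pt "0 0 1.5 30 0" --pt "0 0 1.5 60 0" --pt "0 0 1.5 80 0" --pt "0 0 1.5 86 0" --pt "0 0 1.5 86 0" --pt "0 0 1.5 86 0" --force 20

```text
clock: 1.82
tcp_pos: [0.5023, -0.2047, 0.274]
eef_rot: [[0.989, 0.146, 0.0], [0.146, -0.989, -0.001], [0.0, 0.001, -1.0]]
force: [0.6, 0.7, -0.0]
finger_gap: 0.006
```

```bash
python3 -c "
from h import *
to(.5033,-.2008,.2685,8.8)"
```

```text
shift [ 1.6 -3.7  5.5] yaw -0.007 cur ang 8.42 t 1.8167 F [ 0.56  0.73 -0.04] tcp [ 0.5023 -0.2047  0.274 ]
```

>>> drive_tool --pt "0 1.6 -3.7 0 -0.007" --pt "0 1.6 -3.7 0 -0.007" --pt "0 1.6 -3.7 3 -0.007" --pt "0 1.6 -3.7 6 -0.007" --pt "0 1.6 -3.7 8 -0.007" --pt "0 1.6 -3.7 10 -0.007" --pt "0 1.6 -3.7 10 -0.007"

```text
clock: 2.4
tcp_pos: [0.5044, -0.1995, 0.2652]
eef_rot: [[0.988, 0.155, 0.003], [0.155, -0.988, -0.001], [0.003, 0.002, -1.0]]
force: [0.0, 1.6, 9.1]
finger_gap: 0.005
```

>>> drive_tool --pt "0 0 0 3 0" --pt "0 0 0 6 0" --pt "0 0 0 9 0" --pt "0 0 0 12 0" --pt "0 0 0 15 0" --pt "0 0 0 18 0" --pt "0 0 0 21 0" --pt "0 0 0 24 0" --pt "0 0 0 24 0"

```text
clock: 3.15
tcp_pos: [0.5028, -0.1998, 0.2396]
eef_rot: [[0.988, 0.156, -0.002], [0.156, -0.988, -0.002], [-0.002, 0.001, -1.0]]
force: [-1.1, -0.3, 6.1]
finger_gap: 0.005
```

>>> drive_tool --pt "0 0 0 2 0" --pt "0 0 0 4 0" --pt "0 0 0 6 0" --pt "0 0 0 8 0" --pt "0 0 0 10 0" --pt "0 0 0 10 0"

```text
clock: 3.65
tcp_pos: [0.5028, -0.1992, 0.2288]
eef_rot: [[0.988, 0.155, -0.002], [0.155, -0.988, 0.001], [-0.002, -0.001, -1.0]]
force: [-1.0, 0.4, 0.9]
finger_gap: 0.005
```

>>> drive_tool --pt "0 0 0 0.5 0" --pt "0 0 0 1 0" --pt "0 0 0 1 0"

```text
clock: 3.9
tcp_pos: [0.5033, -0.1991, 0.2282]
eef_rot: [[0.988, 0.155, -0.001], [0.155, -0.988, 0.001], [-0.001, -0.001, -1.0]]
force: [-0.9, 0.6, 1.1]
finger_gap: 0.004
```

>>> drive_tool --pt "0 0 0 0.5 0" --pt "0 0 0 1 0" --pt "0 0 0 1 0" --pt "0 0 0 1 0"

```text
clock: 4.23
tcp_pos: [0.5034, -0.1991, 0.2275]
eef_rot: [[0.988, 0.155, -0.0], [0.155, -0.988, 0.0], [-0.0, -0.0, -1.0]]
force: [0.2, -0.5, 1.0]
finger_gap: 0.002
```

```bash
python3 - <<'E'
from h import *
for n in ['side']:
    p,d,i=grab(n); print(p.shape); cv2.imwrite('pics/s2.png',cv2.resize(p[85:150,250:340,::-1],None,fx=8,fy=8,interpolation=cv2.INTER_CUBIC))
s=arm.state(); print(s['tcp_pos'],s['force'])
E
```

```text
(384, 512, 3)
[ 0.50342254 -0.19913482  0.22750809] [-0.99809906  0.32118498  0.71814995]
```

View pics/s2.png

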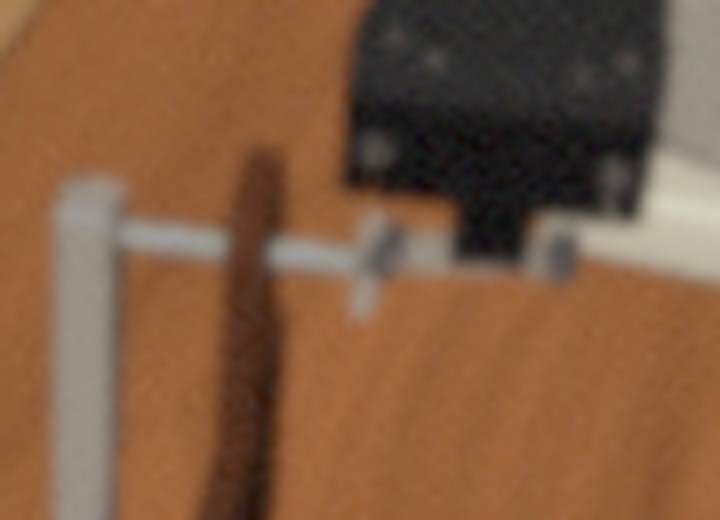

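The tongue lies level from hub (380,250) to roller (560,255), and the force has dropped to about 1 N, so it has probably clicked. I add a small careful press, then back off and check.

>>> drive_tool --pt "0 0 0 0.4 0" --pt "0 0 0 0.8 0" --pt "0 0 0 0.8 0" --pt "0 0 0 0.8 0"

```text
clock: 4.62
tcp_pos: [0.5035, -0.1992, 0.2267]
eef_rot: [[0.988, 0.155, 0.0], [0.155, -0.988, 0.0], [0.0, -0.0, -1.0]]
force: [-0.4, -0.8, 1.0]
finger_gap: 0.005
```

Now I back off straight up and look at the keeper untouched.

>>> drive_tool --pt "0 0 0 -2 0" --pt "0 0 0 -5 0" --pt "0 0 0 -15 0" --pt "0 0 0 -40 0" --pt "0 0 0 -70 0" --pt "0.8 0 0 -85 0" --pt "0.8 0 0 -85 0" --pt "0.8 0 0 -85 0" --pt "0.8 0 0 -85 0"

```text
clock: 5.37
tcp_pos: [0.5026, -0.1989, 0.311]
eef_rot: [[0.988, 0.155, -0.002], [0.155, -0.988, 0.001], [-0.002, -0.001, -1.0]]
force: [-0.2, -0.1, -0.2]
finger_gap: 0.221
```

```bash
python3 - <<'E'
from h import *
p,d,i=grab('wrist'); W=cloud(d,i); np.savez('w2.npz',p=p,d=d,W=W); cv2.imwrite('pics/w2.png',cv2.resize(p[...,::-1],(800,600)))
near=(np.abs(W[...,1]+.198)<.07)&(W[...,0]>.46)&(W[...,0]<.6)
def line(a,b,hw,z0,z1):
    m=near&(W[...,2]>z0)&(W[...,2]<z1)&(W[...,0]>a)&(W[...,0]<b)&(abs(W[...,1]+.196+.148*(.5376-W[...,0]))<hw); return W[m]
for x in np.arange(.465,.56,.005):
    q=line(x,x+.005,.009,.15,.27); print(round(x,3),np.median(q,0).round(4) if len(q) else None,len(q))
h=W[near&(W[...,2]>.221)&(W[...,2]<.235)]; h=h[h[:,0]>.55]; print('handle',np.median(h,0).round(4),h.min(0).round(3),h.max(0).round(3))
c,(a,b),t=cv2.minAreaRect((h[:,:2]*1000).astype(np.float32)); print(c,a,b,t)
to(c[0]/1e3,c[1]/1e3,.26,8.6)
E
```

```text
0.465 None 0
0.47 None 0
0.475 None 0
0.48 None 0
0.485 None 0
0.49 None 0
0.495 [ 0.4999 -0.1977  0.2554] 2
0.5 [ 0.503  -0.2012  0.2568] 92
0.505 [ 0.508  -0.2008  0.2539] 195
0.51 [ 0.5125 -0.201   0.243 ] 142
0.515 [ 0.5175 -0.2002  0.2359] 142
0.52 [ 0.5225 -0.1994  0.2286] 133
0.525 [ 0.5276 -0.1987  0.2209] 122
0.53 [ 0.5323 -0.198   0.2169] 85
0.535 [ 0.5381 -0.1962  0.219 ] 114
0.54 [ 0.5416 -0.1978  0.2092] 65
0.545 [ 0.5475 -0.196   0.2089] 53
0.55 [ 0.5526 -0.1951  0.2087] 54
0.555 [ 0.5577 -0.1943  0.2088] 53
0.56 [ 0.5634 -0.1911  0.2279] 56
handle [ 0.5703 -0.1922  0.2293] [ 0.562 -0.212  0.221] [ 0.578 -0.173  0.232]
(570.1747436523438, -192.35836791992188) 11.618403434753418 37.586849212646484 8.74931526184082
shift [68.   4.3 50.3] yaw 0.006 cur ang 8.93 t 5.4167 F [ 0.05 -0.89  0.83] tcp [ 0.5024 -0.1987  0.3105]
```

View pics/w2.png

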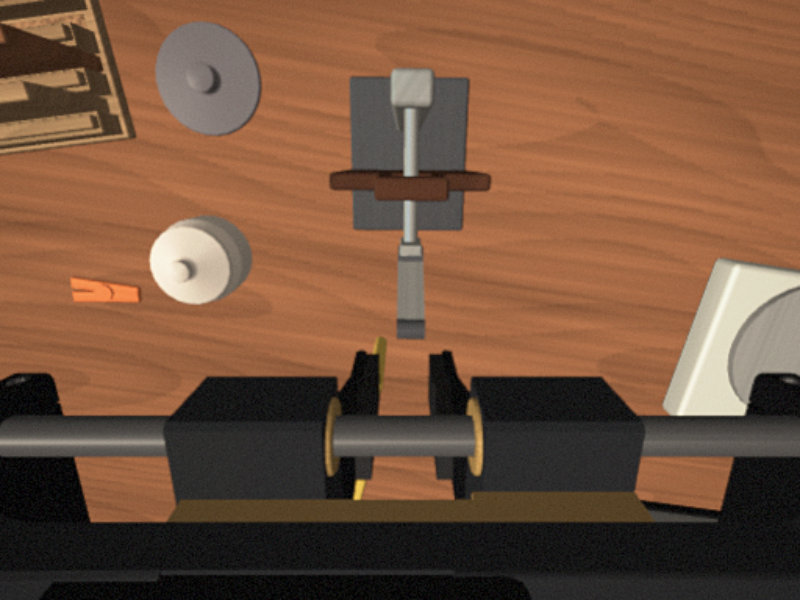

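The keeper sprang back: the roller is at (411,328) and z ≈ 0.257, so it had not clicked. The paddle is unmoved. I press again, a little deeper, in small steps.

>>> drive_tool --pt "0 0.6 2 20 0" --pt "0 0.6 2 35 0" --pt "0 0.6 2 35 0" --pt "0 0.6 2 35 0" --pt "0 0.6 2 39 0" --pt "0 0.6 2 43 0" --pt "0 0.6 2 47 0" --pt "0 0.6 2 51 0" --pt "0 0.6 2 55 0" --pt "0 0.6 2 59 0"

```text
clock: 6.25
tcp_pos: [0.5067, -0.2019, 0.2548]
eef_rot: [[0.988, 0.155, 0.007], [0.155, -0.988, -0.003], [0.006, 0.004, -1.0]]
force: [4.1, 0.4, 4.4]
finger_gap: 0.005
```

>>> drive_tool --pt "0 0 0 4 0" --pt "0 0 0 8 0" --pt "0 0 0 12 0" --pt "0 0 0 16 0" --pt "0 0 0 19 0" --pt "0 0 0 22 0" --pt "0 0 0 23.5 0" --pt "0 0 0 23.5 0" --pt "0 0 0 23.5 0"

```text
clock: 7.0
tcp_pos: [0.5041, -0.2011, 0.2291]
eef_rot: [[0.988, 0.155, -0.001], [0.155, -0.988, 0.0], [-0.001, -0.0, -1.0]]
force: [-1.1, -1.5, 1.8]
finger_gap: 0.004
```

>>> drive_tool --pt "0 0 0 0.6 0" --pt "0 0 0 1.2 0" --pt "0 0 0 1.8 0" --pt "0 0 0 2.4 0" --pt "0 0 0 2.4 0" --pt "0 0 0 2.4 0" --pt "0 0 0 2.4 0"

```text
clock: 7.58
tcp_pos: [0.5043, -0.201, 0.2267]
eef_rot: [[0.988, 0.155, -0.0], [0.155, -0.988, 0.0], [-0.0, -0.0, -1.0]]
force: [-0.6, 0.2, 1.0]
finger_gap: 0.004
```

>>> drive_tool --pt "0 0 0 0.4 0" --pt "0 0 0 0.8 0" --pt "0 0 0 0.8 0" --pt "0 0 0 0.8 0"

```text
clock: 7.92
tcp_pos: [0.5044, -0.2011, 0.226]
eef_rot: [[0.988, 0.155, 0.0], [0.155, -0.988, 0.0], [0.0, -0.0, -1.0]]
force: [-0.1, -0.3, 0.4]
finger_gap: 0.007
```

>>> drive_tool --pt "0 0 0 0.4 0" --pt "0 0 0 0.8 0" --pt "0 0 0 0.8 0" --pt "0 0 0 0.8 0"

```text
clock: 8.25
tcp_pos: [0.5044, -0.2012, 0.2252]
eef_rot: [[0.988, 0.155, 0.0], [0.155, -0.988, 0.0], [0.0, 0.0, -1.0]]
force: [-0.1, 0.9, -0.0]
finger_gap: 0.003
```

>>> drive_tool --pt "0 0 0 0.4 0" --pt "0 0 0 0.4 0" --pt "0 0 0 0.4 0"

```text
clock: 8.5
tcp_pos: [0.5043, -0.2012, 0.2248]
eef_rot: [[0.988, 0.155, -0.0], [0.155, -0.988, 0.0], [-0.0, -0.0, -1.0]]
force: [-0.1, -0.3, 0.5]
finger_gap: 0.005
```

>>> drive_tool --pt "0 0 0 0.5 0" --pt "0 0 0 0.5 0" --pt "0 0 0 0.5 0"

```text
clock: 8.75
tcp_pos: [0.5043, -0.2012, 0.2244]
eef_rot: [[0.988, 0.155, -0.0], [0.155, -0.988, 0.0], [-0.0, -0.0, -1.0]]
force: [0.4, 0.3, -0.4]
finger_gap: 0.007
```

>>> drive_tool --pt "0 0 0 -2 0" --pt "0 0 0 -5 0" --pt "0 0 0 -15 0" --pt "0 0 0 -40 0" --pt "0 0 0 -70 0" --pt "0 0 0 -85 0" --pt "0 0 0 -85 0" --pt "0 0 0 -85 0" --pt "0 0 0 -85 0"

```text
clock: 9.5
tcp_pos: [0.5037, -0.2007, 0.3088]
eef_rot: [[0.988, 0.155, -0.001], [0.155, -0.988, 0.001], [-0.001, -0.001, -1.0]]
force: [-0.4, 0.4, -0.4]
finger_gap: 0.009
```

```bash
cat > k.py <<'E'
from h import *
p,d,i=grab('wrist'); W=cloud(d,i)
for x in np.arange(.465,.56,.01):
    m=(W[...,2]>.15)&(W[...,2]<.27)&(W[...,0]>x)&(W[...,0]<x+.01)&(abs(W[...,1]+.196+.148*(.5376-W[...,0]))<.009); q=W[m]; print(round(x,3),np.median(q,0).round(4) if len(q) else None,len(q))
near=(np.abs(W[...,1]+.198)<.07)&(W[...,0]>.46)&(W[...,0]<.6)
h=W[near&(W[...,2]>.224)&(W[...,2]<.235)]; h=h[h[:,0]>.55]
c,(a,b),t=cv2.minAreaRect((h[:,:2]*1000).astype(np.float32)); print(c,a,b,t,np.median(h,0))
to(c[0]/1e3,c[1]/1e3,.26,8.6)
E
python3 k.py
```

```text
0.465 None 0
0.475 [ 0.4823 -0.2046  0.2134] 88
0.485 [ 0.4897 -0.2046  0.2114] 168
0.495 [ 0.5    -0.2027  0.2117] 151
0.505 [ 0.51   -0.2013  0.2121] 160
0.515 [ 0.5201 -0.1996  0.2125] 166
0.525 [ 0.5303 -0.1984  0.2162] 160
0.535 [ 0.5393 -0.1969  0.2161] 182
0.545 [ 0.5503 -0.195   0.2089] 110
0.555 [ 0.5599 -0.1932  0.2091] 113
(569.8063354492188, -192.34019470214844) 11.821993827819824 37.79487609863281 7.831448078155518 [ 0.57001786 -0.19247737  0.22931596]
shift [66.9  2.2 48.1] yaw 0.006 cur ang 8.93 t 9.55 F [-0.71 -0.21  0.4 ] tcp [ 0.5035 -0.2006  0.3082]
```

The keeper is open: its top surface runs from z 0.2125 down to 0.211 and the roller is at x ≈ 0.482. The board hasn't moved. Next I go above the handle and open.

>>> drive_tool --pt "0.9 20 0 0 0.007" --pt "0.9 45 1 0 0.007" --pt "0.9 67 2.2 0 0.007" --pt "0.9 67 2.2 0 0.007" --pt "0.9 67 2.2 0 0.007" --pt "0.9 67 2.2 0 0.007" --pt "0.9 67 2.2 0 0.007" --pt "0.9 67 2.2 0 0.007"

```text
clock: 10.22
tcp_pos: [0.5698, -0.1929, 0.3091]
eef_rot: [[0.989, 0.148, -0.001], [0.148, -0.989, 0.0], [-0.001, -0.001, -1.0]]
force: [1.1, -0.0, -0.6]
finger_gap: 0.53
```

```bash
python3 -c "
from h import *
to(.5700,-.1923,.195,8.5)"
```

```text
shift [  0.4  -0.5 114.1] yaw -0.0 cur ang 8.49 t 10.2167 F [ 1.11 -0.01 -0.59] tcp [ 0.5698 -0.1929  0.3091]
```

>>> drive_tool --pt "0.9 0 0 0 0" --pt "0.9 0 0 0 0" --pt "0.9 0 0 10 0" --pt "0.9 0 0 20 0" --pt "0.9 0 0 30 0" --pt "0.9 0 0 40 0" --pt "0.9 0 0 50 0" --pt "0.9 0 0 50 0" --pt "0.9 0 0 50 0"

```text
clock: 10.97
tcp_pos: [0.5704, -0.1927, 0.2581]
eef_rot: [[0.989, 0.148, -0.002], [0.148, -0.989, 0.001], [-0.002, -0.002, -1.0]]
force: [0.6, 0.4, -0.2]
finger_gap: 0.9
```

```bash
python3 -c "
from h import *
print(arm.state()['finger_gap']);to(.5700,-.1923,.195,8.5)"
```

```text
0.8995456512813219
shift [-0.2 -0.3 63.1] yaw 0.0 cur ang 8.53 t 10.9667 F [ 0.59  0.36 -0.18] tcp [ 0.5704 -0.1927  0.2581]
```

>>> drive_tool --pt "0.9 0 -0.3 12 0" --pt "0.9 0 -0.3 24 0" --pt "0.9 0 -0.3 36 0" --pt "0.9 0 -0.3 48 0" --pt "0.9 0 -0.3 58 0" --pt "0.9 0 -0.3 63 0" --pt "0.9 0 -0.3 63 0" --pt "0.9 0 -0.3 63 0"

```text
clock: 11.63
tcp_pos: [0.5711, -0.1928, 0.1966]
eef_rot: [[0.989, 0.148, 0.0], [0.148, -0.989, -0.0], [0.0, 0.0, -1.0]]
force: [0.5, -0.9, 0.6]
finger_gap: 0.902
```

>>> drive_tool --pt "0.5 0 0 0 0" --pt "0.5 0 0 0 0" --pt "0.5 0 0 0 0" --pt "0.5 0 0 0 0" --pt "0.5 0 0 0 0" --pt "0.5 0 0 0 0" --pt "0.5 0 0 0 0" --force 8

```text
clock: 12.22
tcp_pos: [0.5708, -0.1927, 0.1965]
eef_rot: [[0.989, 0.148, 0.0], [0.148, -0.989, -0.0], [0.0, 0.0, -1.0]]
force: [-0.4, -0.1, -0.4]
finger_gap: 0.523
```

>>> drive_tool --pt "0.2 0 0 0 0" --pt "0.2 0 0 0 0" --pt "0.2 0 0 0 0" --pt "0.2 0 0 0 0" --pt "0.2 0 0 0 0"

```text
clock: 12.63
tcp_pos: [0.5708, -0.1925, 0.1964]
eef_rot: [[0.989, 0.148, -0.0], [0.148, -0.989, 0.0], [-0.0, -0.0, -1.0]]
force: [0.1, 0.1, 0.7]
finger_gap: 0.438
```

The handle is gripped, with a gap of 38.1 mm. I firm up the grip, then raise 16 mm.

>>> drive_tool --pt "0.2 0 0 0 0" --pt "0.2 0 0 0 0" --pt "0.2 0 0 -3 0" --pt "0.2 0 0 -6 0" --pt "0.2 0 0 -9 0" --pt "0.2 0 0 -12 0" --pt "0.2 0 0 -15 0" --pt "0.2 0 0 -16 0" --pt "0.2 0 0 -16 0" --pt "0.2 0 0 -16 0" --force 25

```text
clock: 13.47
tcp_pos: [0.5708, -0.1927, 0.2125]
eef_rot: [[0.989, 0.148, 0.0], [0.148, -0.989, -0.0], [0.0, 0.0, -1.0]]
force: [0.4, 0.3, -1.3]
finger_gap: 0.436
```

```bash
python3 -c "
from h import *
to(.5700,-.1923,.2125,8.7);print(arm.state()['finger_gap'])"
```

```text
shift [-0.8 -0.5  0. ] yaw -0.003 cur ang 8.53 t 13.4667 F [ 0.44  0.28 -1.33] tcp [ 0.5708 -0.1927  0.2125]
0.4364966416990771
```

>>> drive_tool --pt "0.2 -5 0 0 0" --pt "0.2 -15 0 0 0" --pt "0.2 -28 0 0 0" --pt "0.2 -41 0 0 0" --pt "0.2 -54 0 0 0" --pt "0.2 -67 0 0 0" --pt "0.2 -80 0 0 0" --pt "0.2 -93 0 0 0" --pt "0.2 -106 0 0 0" --pt "0.2 -118 0 0 0"

```text
clock: 14.3
tcp_pos: [0.4523, -0.2099, 0.2123]
eef_rot: [[0.989, 0.148, -0.001], [0.148, -0.989, 0.0], [-0.001, -0.001, -1.0]]
force: [-0.5, -0.2, -1.6]
finger_gap: 0.436
```

>>> drive_tool --pt "0.2 0 0 0 0" --pt "0.2 0 0 0 0" --pt "0.2 0 0 -20 0" --pt "0.2 0 0 -40 0" --pt "0.2 0 0 -70 0" --pt "0.2 0 0 -95 0" --pt "0.2 0 0 -115 0" --pt "0.2 0 0 -115 0" --pt "0.2 0 0 -115 0"

```text
clock: 15.05
tcp_pos: [0.4551, -0.2104, 0.3282]
eef_rot: [[0.989, 0.149, 0.003], [0.149, -0.989, -0.002], [0.002, 0.002, -1.0]]
force: [0.1, -0.1, -2.2]
finger_gap: 0.434
```

```bash
python3 -c "
from h import *
to(.6364,.1771,.36,15);print(arm.state()['finger_gap'])"
```

```text
shift [ 237.  -356.2  -32.1] yaw -0.113 cur ang 8.55 t 15.05 F [ 0.07 -0.13 -2.22] tcp [ 0.4551 -0.2104  0.3282]
0.43393696696739104
```

The board is off the hook and held. I carry it first in +y, clear of the keeper, and stop short of the rack for a close look.

>>> drive_tool --pt "0.2 0 -15 -10 0" --pt "0.2 0 -45 -20 0" --pt "0.2 0 -75 -30 0" --pt "0.2 0 -105 -32 0" --pt "0.2 0 -140 -32 0" --pt "0.2 15 -175 -32 -0.03" --pt "0.2 45 -210 -32 -0.06" --pt "0.2 75 -245 -32 -0.1" --pt "0.2 105 -280 -32 -0.113" --pt "0.2 120 -310 -32 -0.113"

```text
clock: 15.88
tcp_pos: [0.5252, 0.1122, 0.358]
eef_rot: [[0.966, 0.259, -0.002], [0.259, -0.966, -0.0], [-0.002, -0.001, -1.0]]
force: [0.5, -1.5, -1.8]
finger_gap: 0.434
```

>>> drive_tool --pt "0.2 20 -20 0 0" --pt "0.2 30 -32 0 0" --pt "0.2 30 -32 0 0" --pt "0.2 30 -32 0 0" --pt "0.2 30 -32 0 0" --pt "0.2 30 -32 0 0" --pt "0.2 30 -32 0 0"

```text
clock: 16.47
tcp_pos: [0.5451, 0.1474, 0.3593]
eef_rot: [[0.966, 0.257, -0.001], [0.257, -0.966, -0.0], [-0.001, 0.0, -1.0]]
force: [0.2, 0.1, -2.9]
finger_gap: 0.43
```

```bash
python3 - <<'E'
from h import *
to(.6364,.1771,.36,15)
p,d,i=grab('wrist'); W=cloud(d,i); np.savez('w3.npz',p=p,d=d,W=W); cv2.imwrite('pics/w3.png',cv2.resize(p[...,::-1],(800,600)))
E
```

```text
shift [95.9 -5.2 -0.8] yaw -0.002 cur ang 14.91 t 16.4667 F [ 0.21  0.07 -2.92] tcp [0.5451 0.1474 0.3593]
```

View pics/w3.png

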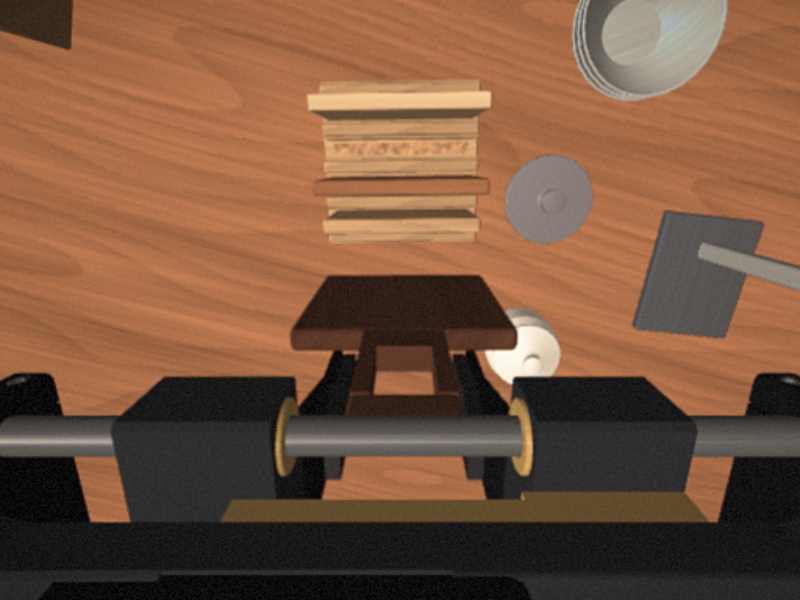

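The rack sits square in the view. The empty slot with its strip is at (400,147), between the board at (400,100) and the brown one at (400,186). The held board's blade is at (403,310). I measure the slot and the held board's tilt.

```bash
python3 - <<'E'
from h import *
z=np.load('w3.npz'); W=z['W']
a=np.radians(14.9); n=np.array([np.cos(a),np.sin(a)]); m=np.array([-n[1],n[0]])
# slot profile columns 340-460 (800px)
sub=W[45:160,215:298].reshape(-1,3); 
q=sub[(sub[:,2]>.004)&(sub[:,2]<.13)]; N=q[:,:2]@n; M=q[:,:2]@m
for x in np.arange(.555,.735,.003):
    s=q[(N>=x)&(N<x+.003)]
    if len(s): print(round(x,3),'z',np.percentile(s[:,2],[10,50,90]).round(3),len(s))
# slope of far & near boards top, free-slot strip
for nm,lo,hi in (('boards>.09',.09,.13),('div',.048,.058)):
    big=W[40:160,190:330].reshape(-1,3); t=big[(big[:,2]>lo)&(big[:,2]<hi)]; Nn=t[:,:2]@n
    for c in ([.592,.626,.694] if lo>.08 else [.609,.643,.677,.711]):
        s=t[abs(Nn-c)<.010]
        if len(s)>20:
            f=np.polyfit(s[:,:2]@m,s[:,:2]@n,1); mm=s[:,:2]@m; print(nm,c,'ang corr deg',np.degrees(f[0]).round(2),'n',np.median(s[:,:2]@n).round(4),'m',mm.min().round(4),mm.max().round(4),((mm.min()+mm.max())/2).round(4))
# held board
h=W[170:225,185:335].reshape(-1,3); h=h[(h[:,2]>.19)&(h[:,2]<.32)]
c=h.mean(0); v=np.linalg.svd(h-c,full_matrices=0)[2]; print('board normal',v[2],'zmin',h[:,2].min(),'cent',c)
s=arm.state(); T=np.array(s['tcp_pos'])
l=h[h[:,2]<.21]; print('low edge front face n,m rel tcp',((l[:,:2]-T[:2])@n).mean(),((l-T)[:,:2]@m).min(),((l-T)[:,:2]@m).max())
u=h[(h[:,2]>.28)&(h[:,2]<.305)]; print('up', ((u[:,:2]-T[:2])@n).mean(),((u-T)[:,:2]@m).min(),((u-T)[:,:2]@m).max()); print('tcp n,m',T[:2]@n,T[:2]@m)
E
```

```text
0.561 z [0.042 0.042 0.042] 1
0.564 z [0.043 0.045 0.046] 82
0.567 z [0.053 0.054 0.056] 116
0.57 z [0.053 0.054 0.056] 164
0.573 z [0.054 0.055 0.056] 111
0.582 z [0.108 0.109 0.11 ] 55
0.585 z [0.109 0.11  0.111] 166
0.588 z [0.109 0.11  0.111] 169
0.591 z [0.109 0.11  0.11 ] 222
0.594 z [0.038 0.086 0.11 ] 533
0.597 z [0.044 0.046 0.098] 234
0.6 z [0.045 0.054 0.055] 83
0.603 z [0.053 0.054 0.056] 163
0.606 z [0.054 0.055 0.056] 166
0.609 z [0.053 0.055 0.056] 166
0.612 z [0.049 0.053 0.054] 50
0.615 z [0.117 0.118 0.12 ] 31
0.618 z [0.119 0.12  0.121] 165
0.621 z [0.119 0.12  0.121] 165
0.624 z [0.119 0.12  0.121] 248
0.627 z [0.067 0.119 0.12 ] 194
0.63 z [0.015 0.073 0.119] 302
0.633 z [0.043 0.045 0.052] 166
0.636 z [0.053 0.055 0.056] 165
0.639 z [0.053 0.054 0.056] 165
0.642 z [0.054 0.055 0.056] 166
0.645 z [0.044 0.053 0.055] 166
0.648 z [0.014 0.044 0.045] 166
0.651 z [0.014 0.015 0.016] 164
0.654 z [0.014 0.015 0.016] 165
0.657 z [0.014 0.015 0.016] 166
0.66 z [0.014 0.015 0.016] 166
0.663 z [0.014 0.015 0.017] 178
0.666 z [0.022 0.044 0.045] 235
0.669 z [0.048 0.054 0.0
[... 523 characters left out ...]

boards>.09 0.626 ang corr deg -0.74 n 0.6254 m -0.0703 0.0795 0.0046
boards>.09 0.694 ang corr deg -0.65 n 0.6914 m -0.0688 0.0801 0.0057
div 0.609 ang corr deg -0.74 n 0.607 m -0.0705 0.0793 0.0044
div 0.643 ang corr deg -0.75 n 0.6411 m -0.0691 0.079 0.005
div 0.677 ang corr deg -0.61 n 0.6753 m -0.069 0.0795 0.0052
div 0.711 ang corr deg -0.77 n 0.7105 m -0.0687 0.0795 0.0054
board normal [0.96582138 0.25700527 0.03372458] zmin 0.20438841188053158 cent [0.54895098 0.14837097 0.27968883]
low edge front face n,m rel tcp 0.004711185517500791 -0.0542382635288214 0.0537662254642397
up 0.004962776632863894 -0.05385592241943083 0.05403767302061724
tcp n,m 0.5649014176205561 0.002279797430874586
```

```bash
python3 - <<'E'
from h import *
W=np.load('w3.npz')['W']; a=np.radians(14.9); n=np.array([np.cos(a),np.sin(a)])
h=W[170:225,185:335].reshape(-1,3); T=np.array([.5451,.1474])
for z in np.arange(.20,.33,.01):
    s=h[(h[:,2]>=z)&(h[:,2]<z+.01)]; print(round(z,2),((s[:,:2]-T)@n*1000).round(1).min() if len(s) else '',np.percentile((s[:,:2]-T)@n*1000,[10,50,90]).round(1) if len(s) else '',len(s))
to(.6356,.1742,.36,15.6)
E
```

```text
0.2 3.9 [4.7 5.  5.2] 127
0.21 4.0 [4.8 5.  5.2] 268
0.22 4.4 [4.7 5.  5.3] 217
0.23 3.9 [4.8 5.  5.3] 312
0.24 4.1 [4.8 5.  5.3] 319
0.25 4.3 [4.8 5.1 5.3] 348
0.26 4.3 [4.8 5.1 5.4] 372
0.27 4.0 [4.9 5.1 5.4] 454
0.28 4.4 [4.9 5.2 5.5] 482
0.29 4.3 [4.9 5.2 5.5] 576
0.3 -6.3 [4.8 5.2 5.5] 679
0.31 -6.2 [-4.4  1.3  5.2] 1525
0.32 4.6 [5.  5.3 5.5] 301
shift [94.1 -2.6 -0.6] yaw -0.012 cur ang 14.91 t 16.5167 F [-0.24 -0.33 -2.22] tcp [0.5453 0.1475 0.3594]
```

The held board is upright to within 0.2°. I move it above the slot.

>>> drive_tool --pt "0.2 15 0 0 0" --pt "0.2 40 -1 0 -0.012" --pt "0.2 65 -2.6 0 -0.012" --pt "0.2 85 -2.6 0 -0.012" --pt "0.2 94 -2.6 0 -0.012" --pt "0.2 94 -2.6 0 -0.012" --pt "0.2 94 -2.6 0 -0.012" --pt "0.2 94 -2.6 0 -0.012" --pt "0.2 94 -2.6 0 -0.012" --pt "0.2 94 -2.6 0 -0.012"

```text
clock: 17.35
tcp_pos: [0.6349, 0.175, 0.3598]
eef_rot: [[0.963, 0.27, -0.0], [0.27, -0.963, -0.0], [-0.0, -0.0, -1.0]]
force: [0.7, -0.1, -1.5]
finger_gap: 0.436
```

```bash
python3 -c "
from h import *
to(.6356,.1742,.225,15.6)"
```

```text
shift [  0.5   0.9 134.8] yaw 0.001 cur ang 15.68 t 17.35 F [ 0.65 -0.12 -1.53] tcp [0.6349 0.175  0.3598]
```

>>> drive_tool --pt "0.2 0.5 0.9 15 0" --pt "0.2 0.5 0.9 35 0" --pt "0.2 0.5 0.9 55 0" --pt "0.2 0.5 0.9 75 0" --pt "0.2 0.5 0.9 95 0" --pt "0.2 0.5 0.9 115 0" --pt "0.2 0.5 0.9 125 0" --pt "0.2 0.5 0.9 130 0" --pt "0.2 0.5 0.9 130 0" --pt "0.2 0.5 0.9 130 0"

```text
clock: 18.18
tcp_pos: [0.6371, 0.1746, 0.2304]
eef_rot: [[0.963, 0.27, 0.002], [0.27, -0.963, 0.0], [0.002, 0.0, -1.0]]
force: [0.0, -0.3, -0.9]
finger_gap: 0.431
```

>>> drive_tool --pt "0.2 0 0 5 0" --pt "0.2 0 0 10 0" --pt "0.2 0 0 15 0" --pt "0.2 0 0 20 0" --pt "0.2 0 0 25 0" --pt "0.2 0 0 25 0"

```text
clock: 18.68
tcp_pos: [0.6357, 0.1744, 0.2028]
eef_rot: [[0.963, 0.27, -0.003], [0.27, -0.963, -0.0], [-0.003, -0.0, -1.0]]
force: [0.1, 0.2, -2.1]
finger_gap: 0.435
```

>>> drive_tool --pt "0.2 0 0 3 0" --pt "0.2 0 0 7 0" --pt "0.2 0 0 11 0" --pt "0.2 0 0 15 0" --pt "0.2 0 0 19 0" --pt "0.2 0 0 22 0" --pt "0.2 0 0 25 0" --pt "0.2 0 0 25 0" --pt "0.2 0 0 25 0"

```text
clock: 19.43
tcp_pos: [0.6365, 0.1745, 0.1791]
eef_rot: [[0.963, 0.27, -0.0], [0.27, -0.963, -0.0], [-0.0, -0.0, -1.0]]
force: [0.7, -1.1, -1.4]
finger_gap: 0.435
```

>>> drive_tool --pt "0.2 0 0 2 0" --pt "0.2 0 0 4 0" --pt "0.2 0 0 6 0" --pt "0.2 0 0 6 0" --pt "0.2 0 0 6 0"

```text
clock: 19.85
tcp_pos: [0.6364, 0.1745, 0.1732]
eef_rot: [[0.963, 0.27, -0.0], [0.27, -0.963, -0.0], [-0.0, -0.0, -1.0]]
force: [-0.1, -0.3, -1.8]
finger_gap: 0.435
```

>>> drive_tool --pt "0.2 0 0 0.7 0" --pt "0.2 0 0 1.4 0" --pt "0.2 0 0 1.4 0" --pt "0.2 0 0 1.4 0"

```text
clock: 20.18
tcp_pos: [0.6365, 0.1745, 0.172]
eef_rot: [[0.963, 0.27, -0.0], [0.27, -0.963, -0.0], [-0.0, 0.0, -1.0]]
force: [0.6, -0.1, -1.3]
finger_gap: 0.436
```

>>> drive_tool --pt "0.2 0 0 0.5 0" --pt "0.2 0 0 1 0" --pt "0.2 0 0 1 0" --pt "0.2 0 0 1 0"

```text
clock: 20.52
tcp_pos: [0.6368, 0.1745, 0.1715]
eef_rot: [[0.963, 0.27, 0.001], [0.27, -0.963, 0.0], [0.001, 0.0, -1.0]]
force: [-0.1, -0.2, 1.3]
finger_gap: 0.433
```

>>> drive_tool --pt "0.2 0 0 0.5 0" --pt "0.2 0 0 0.5 0" --pt "0.2 0 0 0.5 0"

```text
clock: 20.77
tcp_pos: [0.6369, 0.1745, 0.1715]
eef_rot: [[0.963, 0.27, 0.001], [0.27, -0.963, 0.0], [0.001, 0.0, -1.0]]
force: [-1.2, 0.5, 5.1]
finger_gap: 0.434
```

The board is on the floor: contact at TCP 0.1715, as predicted, with the force reversed to +5 N. I release and retreat straight up.

>>> drive_tool --pt "0.2 0 0 -0.5 0" --pt "0.47 0 0 -0.5 0" --pt "0.55 0 0 -0.5 0" --pt "0.7 0 0 -0.5 0" --pt "0.7 0 0 -0.5 0" --pt "0.7 0 0 -0.5 0" --pt "0.7 0 0 -0.5 0" --pt "0.7 0 0 -0.5 0"

```text
clock: 21.43
tcp_pos: [0.6365, 0.1745, 0.1708]
eef_rot: [[0.963, 0.27, -0.0], [0.27, -0.963, 0.0], [-0.0, -0.0, -1.0]]
force: [-0.4, -0.6, 0.4]
finger_gap: 0.691
```

>>> drive_tool --pt "0.7 0 0 -5 0" --pt "0.7 0 0 -15 0" --pt "0.7 0 0 -30 0" --pt "0.7 0 0 -50 0" --pt "0.7 0 0 -80 0" --pt "0.7 0 0 -110 0" --pt "0.7 -30 0 -130 0" --pt "0.7 -60 0 -140 0" --pt "0.7 -60 0 -140 0" --pt "0.7 -60 0 -140 0"

```text
clock: 22.27
tcp_pos: [0.5783, 0.1582, 0.3134]
eef_rot: [[0.963, 0.27, 0.003], [0.27, -0.963, 0.0], [0.003, 0.001, -1.0]]
force: [1.1, 0.2, 0.3]
finger_gap: 0.699
```

```bash
python3 - <<'E'
from h import *
to(.6356,.1742,.36,15.6)
p,d,i=grab('wrist'); W=cloud(d,i); ps,ds,js=grab('side'); cv2.imwrite('pics/end.png',np.hstack([cv2.resize(x[...,::-1],(400,300)) for x in (p,ps)]))
a=np.radians(15.6); n=np.array([np.cos(a),np.sin(a)]); m=np.array([-n[1],n[0]])
q=W.reshape(-1,3); c=np.array([.6346,.1740])
N=(q[:,:2]-c)@n; M=(q[:,:2]-c)@m
for z0,z1 in ((.118,.128),(.195,.21)):
    s=(abs(N)<.02)&(abs(M)<.08)&(q[:,2]>z0)&(q[:,2]<z1); print(z0,np.median(q[s,2]).round(4),'n',N[s].min().round(4),np.median(N[s]).round(4),N[s].max().round(4),'m',M[s].min().round(4),M[s].max().round(4),s.sum())
E
```

```text
shift [ 59.7   0.1 -46.4] yaw 0.001 cur ang 15.68 t 22.2667 F [1.08 0.17 0.3 ] tcp [0.5783 0.1582 0.3134]
0.118 0.1241 n -0.0047 0.0013 0.0069 m -0.0545 0.0536 583
0.195 0.2043 n -0.0044 0.0015 0.0071 m -0.0186 0.0182 584
```

View pics/end.png

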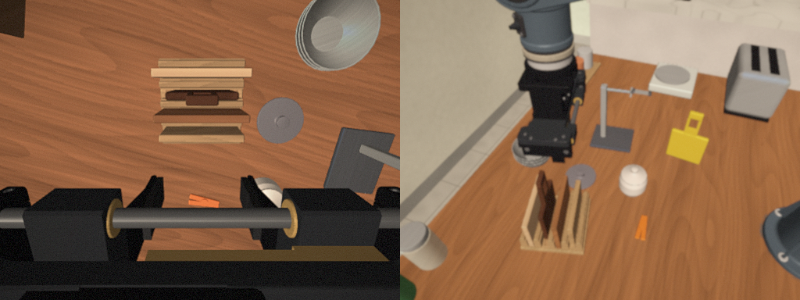

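The paddle stands in the free slot at wrist (202,97): blade top at 0.124 and handle top at 0.204 (as expected), 1.3 mm across, upright. Nothing else has moved and the gripper is clear, so I hand in.

```bash
python3 -c "
from h import *
print(arm.hand_in())"
```

```text
the job is handed in; nothing more can be done
None
```

The paddle board now stands handle up in the rack's empty slot, and I handed the job in at about 22 s. The hand-in gives no verdict, so what follows rests on my own measurements.

- **Keeper:** My first press stopped about 1–2 mm short and the keeper sprang back. The second press clicked it open, and the wrist depth picture showed it staying just below level with nothing touching it. No force I read on stand or keeper passed about 9 N. The board still hung where it was.
- **Unhooking:** I gripped the handle, raised it 16 mm, drew it 118 mm along the arm and lifted it clear. The readings showed little beyond the board's own weight.
- **Placing:** I lowered it until it touched the floor at the predicted height, with about 5 N upward on the tool, then let go there.
- **Last check:** The last depth picture put the blade top at 0.124 m and the handle top at 0.204 m, which is fully home. It sits 1.3 mm across and about 0.5 mm along from the slot's centre, and upright. The gripper was clear.
- **Other things:** In the last picture the other boards and things look where they were. I judged that by eye and did not measure them.

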